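# Slide the glasses case through the gate pegs into the organiser

## Robot

A 6-joint arm with a two-finger parallel gripper is mounted at the origin on the work surface. World frame = base frame: x ahead of the robot, y to its left, z up, the work surface at z = 0. Lengths are in m, angles in rad, forces in N, time in s.
With the tool pointing down it reaches from about 0.35 to 0.975 m from the base axis. Payload 4.9 kg.
Tool frame: the origin (TCP) lies midway between the tips of the shut fingers; the grasp point (between the pads) lies manip.grip_depth behind it (manip.grip_depth is the distance from the TCP to the grasp point, in m); z points along the fingers, x is the direction in which the jaws open and shut, and the axes are right-handed (so a half turn about z gives the same grasp; the last joint's range is limited). The gripper opens to 85 mm and grips with 20 to 120 N. Pads are 22 mm wide; open, the fingers measure 114 mm over their backs; the gripper's body (76 mm by 85 mm) begins 54 mm behind the grasp point. The pads swing forward as they close: fully open they stand 13 mm farther back than shut.
Start: joints at [-0.119, 0.053, 1.613, -0, 1.476, -0.119], TCP at [0.625, 0, 0.231] pointing down, gripper open.
Joint ranges: [-3.01, 3.01], [-1.01, 2.22], [0.06, 2.58], [-1.02, 4.17], [0.09, 2.62], [-3.14, 3.14]. Speed limits (rad/s): [2.57, 2.57, 3.14, 3.14, 3.14, 3.14].

## Interface

Orientations are given as a unit quaternion [w, x, y, z].
In Python, from plant import state, grab_frame, ticket, manip gives the robot as it stands.
- The arm moves only by the tool carry_out, never from a script. Its argument "moves" is a list that holds one entry, the list of rows, each a list of 7 numbers: the turn, a rotation vector about the tool's x, y, z each as a share of 5 degrees, from -1 to 1, then the shift along the tool's x, y, z each as a share of 0.04 m, from -1 to 1, then the gripper command: -1 is shut, 1 is fully open, values between are in proportion. A call has 1 to 8 rows; each row shifts and turns the commanded pose from where the row before left it, along the tool's axes as they then stand; what a row does not reach is not made up. A row lasts 1/12 s, in which the tool goes at most 41.7 mm and 7.16 degrees, less where a joint would pass 70% of its speed; a pose out of reach is approached as far as the arm can. A call with a number of a shift or a turn outside -1 to 1 is refused whole. A call with a gripper value outside its range is refused whole. The fingers move at their own pace and stop on an object; the grip force is fixed at half the most. Time passes only in rows, so rows that do not move let the fingers close. It gives the time, the measured TCP pose, the force and the opening at its end, in the units of the state.
- state(): the state, without advancing time (a new reading comes with each control period).
- grab_frame(name): name is "scene" or "side" or "wrist"; returns a dict with "frame" (420x560x3 uint8, red, green, blue), "z_map" (420x560 float32, m along the optical axis (not along the pixel's ray), 0 where there is no reading), "K" (3x3 intrinsics, pixels), "world_from_camera" (4x4, takes a point from camera to world coordinates); the wrist camera has in their place "hand_eye" (4x4, takes a point from camera to tool coordinates, whose origin is the TCP and whose axes are the tool frame's). Camera axes: x right, y down, z forward; pixel columns grow to the right and rows downward; lengths in m; the calibration is good to about 2 mm. A picture is of the moment at which its call begins: read the wrist's pose just before it.
- ticket.job_done(): hands the job in, once; it reports no verdict.
The state is a dict: "time": time; "joint_pos": joint angles; "joint_vel": joint speeds; "joint_efforts": joint torques, N m; "tool_pos": TCP position; "tool_rot": TCP orientation; "contact_force": force on the tool from outside, world axes, zero at the start; "ft_torque": the same for the moment, N m; "gripper_width": opening from 0.0 (shut) to 1.0 (fully open).
Only numpy, scipy, OpenCV 4.12 (cv2) and the standard library are available. Lean on these libraries where they do the work, as an engineer would, in place of code of your own. Each camera call takes 0.05 s, during which the arm holds its last target.

## Task

Tidy the black glasses case away: with the fingertips, push it flat along the table, lengthwise, through the narrow gap between the two short upright pegs of the birch organiser, until the whole case lies in the bay behind the pegs, then take the hand away. Only push it: do not take it between the fingers, lift it or tip it. Leave the other things on the table where they are.

Things in the scene. Friction and masses are not known exactly. Their poses are not given: they have to be found in the camera images.
- glasses_case: Black plastic glasses case lying flat, loose, about 0.12 kg: 140 mm long (x axis), 56 wide (y), 34 high; corners rounded to 16 mm radius in plan, so each end has a flat 24 mm wide; both ends alike. Origin at the centre of its underside. It slides with ordinary friction, may start askew and off the line of the gap, its +x end pointing roughly at the gap.
- organiser: Birch peg-board organiser, fixed. Origin on the table midway between its two gate pegs; +x runs through the gap into the bay, y across, z up. Gate pegs: upright, 20 mm diameter, 45 tall, axes at x=0, y=-41 and +41 mm: clear gap 62 mm; their backs at x=10. Two foot rails 12 high, 18 wide, inner faces at y=-39 and +39, from x=-15 to 200, flank the bay.
- board_foot (a point): Foot of the organiser's upright board where it closes the bay: on the table at the board's front face, 185 mm along +x from the organiser's origin. Board 260 mm wide, 180 high, 15 thick. Three hanging pegs stick out 45 mm towards the gate, 119 mm or more above the table; a key ring hangs on one, down to 55 mm above the table, at organiser y=-85 to -55 mm.
- bowl: White porcelain bowl, 130 mm wide, 55 mm high, loose; bystander. Origin at the centre of its underside.
- pot: Beige ceramic pot, 100 mm wide, 95 mm high, loose; bystander. Origin at the centre of its underside.
- opener: Chrome bottle opener lying flat, 122 mm long (x axis), 38 mm wide over the ring end at +x, 6 mm thick, loose; bystander beside the organiser. Origin at the underside, within 3 mm of its middle.
- candle_glass: Amber glass candle cup, 60 mm wide, 50 mm high, loose; bystander beside the organiser. Origin at the centre of its underside.
- remote: Grey remote control lying flat, 150 x 42 x 18 mm (x, y, z), loose; bystander. Origin at the centre of its underside.
Things that resemble listed ones, but are neither listed nor needed, are in the scene too. Of the things like the glasses_case, leave any that is green or turquoise; of the rest the larger one is meant.

How it is judged:
On the way:
1. the case is halfway through the gap, lying lengthwise between the two gate pegs (x of glasses_case in the frame of organiser between -0.03 and 0.03 m and y of glasses_case in the frame of organiser between -0.02 and 0.02 m and angle between the x axis of glasses_case and the x axis of organiser, either way round below 0.3 rad and height (world z) of glasses_case below 0.01 m), for 0.05 s.
At the end, for the whole second after the job is handed in: The case lies flat, at rest in the bay: its centre at least 79 mm behind the gate's middle (near end no further forward than the backs of the pegs), within 20 mm and 0.25 rad of the bay's centre line. Bystanders are within 10 mm of where they stood (x of glasses_case in the frame of organiser between 0.079 and 0.118 m and y of glasses_case in the frame of organiser between -0.02 and 0.02 m and angle between the x axis of glasses_case and the x axis of organiser, either way round below 0.25 rad and height (world z) of glasses_case below 0.005 m and angle between glasses_case's own z axis and vertical below 0.05 rad and linear speed of glasses_case below 0.01 m/s and distance of each of bowl, pot, opener, candle_glass, remote from where it was at the start of the episode below 0.01 m); the robot touches nothing.
It fails at once if the case is lifted (its underside's centre 12 mm or more off the table) (height (world z) of glasses_case above 0.012 m).
It fails at once if the case is tipped by more than 0.2 rad (angle between glasses_case's own z axis and vertical above 0.2 rad).
It fails at once if the case is taken between the fingers (the grasp point between the finger pads comes inside the case) (x of the grasp point in the frame of glasses_case between -0.066 and 0.066 m and y of the grasp point in the frame of glasses_case between -0.025 and 0.025 m and z of the grasp point in the frame of glasses_case below 0.036 m).
It fails at once if a bystander is moved by more than 20 mm (distance of any of bowl, pot, opener, candle_glass, remote from where it was at the start of the episode above 0.02 m).
It also fails if it takes over 58 s, if anything falls off the work surface, if the arm or the gripper's body presses on something with over 40 N, if the wrist force passes 120 N, or if a joint passes its speed limit or range.

## Working session

There is one attempt and no reset: what is moved stays moved. The work goes in short steps, Python scripts to look and compute and a tool call to move; the robot and the scene stay as the last step left them, time stands still between calls to the robot, and variables do not carry over. Pictures are saved under pics/ and viewed, and the job is handed in when it is done.

Besides the shell and the picture viewer there is one more tool, called as name([rows], argument=value, ...), one row to a line, values as JSON. carry_out: Moves the arm, as the interface text tells. Shift numbers are shares of 0.04 m and turn numbers shares of 5 degrees, none past 1 either way. Its arguments: {"type":"object","properties":{"moves":{"type":"array"}},"required":["moves"]}

```bash
mkdir -p pics; ls; python3 - <<'E'
from plant import state, grab_frame, manip
import cv2,numpy as np
s=state();print(s['time'],s['tool_pos'],s['tool_rot'],s['gripper_width'],manip.grip_depth)
for n in ['scene','side']:
    f=grab_frame(n);cv2.imwrite(f'pics/{n}0.png',f['frame'][:,:,::-1]);np.savez(f'{n}0.npz',**f)
    print(n,f['K'],f['world_from_camera'])
E
```

```text
pics
0.0 [6.24366048e-01 6.25603301e-05 2.30038301e-01] [-1.14050653e-04  9.99999457e-01 -7.15032778e-06 -1.03551760e-03] 0.9981515031421273 0.0187
scene [[528.10751945   0.         285.40311074]
 [  0.         528.10751945 203.54164722]
 [  0.           0.           1.        ]] [[-0.68880514  0.43998107 -0.57616329  1.43147899]
 [ 0.72482807  0.43234537 -0.53637837  0.7180171 ]
 [ 0.0131052  -0.7870795  -0.61671234  0.93034499]
 [ 0.          0.          0.          1.        ]]
side [[444.2602553    0.         280.73924849]
 [  0.         444.2602553  211.93675383]
 [  0.           0.           1.        ]] [[ 8.89953452e-01 -2.78136729e-01  3.61417782e-01  2.20804223e-01]
 [-4.56050696e-01 -5.41401404e-01  7.06330151e-01 -7.78440902e-01]
 [-7.84263199e-04 -7.93425788e-01 -6.08666497e-01  6.87308812e-01]
 [ 0.00000000e+00  0.00000000e+00  0.00000000e+00  1.00000000e+00]]
```

View pics/scene0.png

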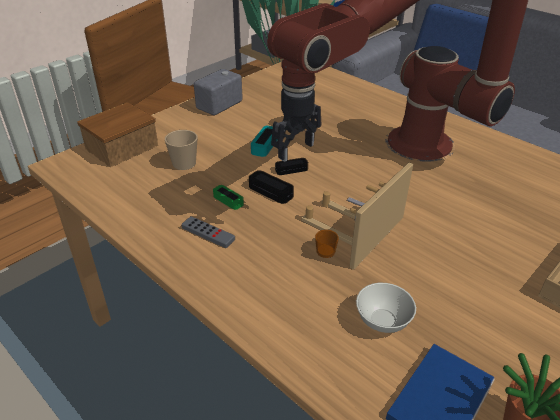

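View pics/side0.png

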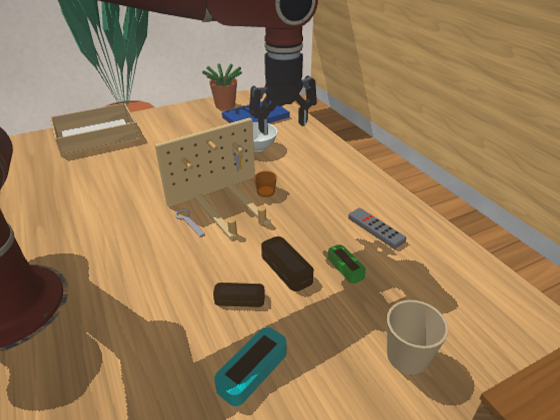

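The larger black case is at scene (271,187) and side (287,263), with a smaller black decoy beside it. The gate pegs are at scene (310,214) and (326,200). Next I'll build a metric top view.

```bash
cat > h.py <<'E'
import numpy as np,cv2
def cloud(f):
    z=f['z_map'];K=f['K'];T=f['world_from_camera']
    v,u=np.indices(z.shape);m=z>0
    P=np.stack([(u-K[0,2])/K[0,0]*z,(v-K[1,2])/K[1,1]*z,z],-1)[m]
    return P@T[:3,:3].T+T[:3,3], f['frame'][m]
X0,X1,Y0,Y1,S=0.25,0.95,-0.45,0.45,800
def top(fs,zmax=0.25):
    H=np.full((int((X1-X0)*S),int((Y1-Y0)*S)),-1.);C=np.zeros(H.shape+(3,),np.uint8)
    for f in fs:
        P,c=cloud(f)
        m=(P[:,2]<zmax);P=P[m];c=c[m]
        i=((X1-P[:,0])*S).astype(int);j=((Y1-P[:,1])*S).astype(int)
        ok=(i>=0)&(i<H.shape[0])&(j>=0)&(j<H.shape[1])
        for a,b,z,q in zip(i[ok],j[ok],P[ok,2],c[ok]):
            if z>H[a,b]:H[a,b]=z;C[a,b]=q
    return H,C
E
python3 - <<'E'
from h import *
fs=[dict(np.load(n+'0.npz')) for n in('scene','side')]
H,C=top(fs)
C=cv2.dilate(C,np.ones((2,2)))
for k in range(1,10):
    y=int((Y1-(-0.45+k*.1))*S); cv2.putText(C,f'{-0.45+k*.1:.2f}',(y,10),0,.35,(255,255,255)); C[::8,y]=255
for k in range(3,10):
    x=int((X1-k*.1)*S); 
    if 0<=x<C.shape[0]: cv2.putText(C,f'{k*.1:.1f}',(0,x),0,.35,(255,255,255)); C[x,::8]=255
cv2.imwrite('pics/top0.png',C[:,:,::-1])
for n,f in zip('ab',fs):
    P,c=cloud(f)
    w=(P[:,0]>.3)&(P[:,0]<.9)&(abs(P[:,1])<.4)
    print(n,'table z',np.median(P[w&(abs(P[:,2])<.01),2]))
E
```

```text
a table z 0.00040124847585254475
b table z 0.0003618146619402962
```

View pics/top0.png

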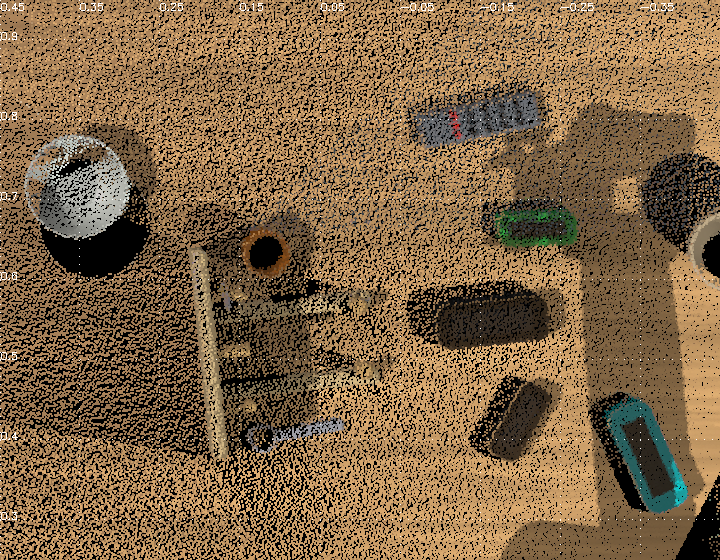

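```bash
cat >> h.py <<'E'
def box(P,x0,x1,y0,y1,z0,z1): return P[(P[:,0]>x0)&(P[:,0]<x1)&(P[:,1]>y0)&(P[:,1]<y1)&(P[:,2]>z0)&(P[:,2]<z1)]
E
python3 - <<'E'
from h import *
fs=[dict(np.load(n+'0.npz')) for n in('scene','side')]
for n,f in zip(('scene','side'),fs):
    P,c=cloud(f)
    print(n)
    for a in [(.54,.61,-.07,.05),(.45,.53,-.07,.05)]:
        for zl in (.02,.041):
            Q=box(P,*a,zl,.049); print(' peg',zl,len(Q),Q.min(0),Q.max(0),Q.mean(0), cv2.minEnclosingCircle(Q[:,:2].astype(np.float32)) if len(Q)>3 else '')
    Q=box(P,.5,.62,-.26,-.08,.030,.04); print(' case',len(Q),cv2.minAreaRect(Q[:,:2].astype(np.float32)),np.percentile(Q[:,2],[5,50,95]))
    Q=box(P,.5,.62,-.26,-.08,.01,.04); print(' case full',len(Q),cv2.minAreaRect(Q[:,:2].astype(np.float32)))
    Q=box(P,.35,.68,.12,.25,.172,.19); print(' boardtop',len(Q),cv2.minAreaRect(Q[:,:2].astype(np.float32)),np.median(Q[:,2]))
    # rails
    Q=box(P,.44,.62,-.05,.16,.009,.014); np.save(n+'rail.npy',Q); print(len(Q))
E
```

```text
scene
 peg 0.02 72 [ 0.56124057 -0.00286152  0.0207754 ] [0.58367821 0.0145443  0.04879296] [0.57420449 0.00738651 0.03649657] ((0.5723553895950317, 0.003732838202267885), 0.011522000655531883)
 peg 0.041 30 [ 0.56124057 -0.00286152  0.04114995] [0.58190825 0.0145443  0.04879296] [0.57218157 0.00544113 0.04468572] ((0.5710141658782959, 0.004732203204184771), 0.011119295842945576)
 peg 0.02 68 [ 0.48085243 -0.01235932  0.02039782] [0.50558844 0.0074615  0.04876237] [ 0.49290908 -0.0009404   0.036708  ] ((0.49352914094924927, -0.004641427658498287), 0.013831160962581635)
 peg 0.041 29 [ 0.48085243 -0.01235932  0.04136339] [0.50558844 0.0074615  0.04876237] [ 0.49145252 -0.00204075  0.04489843] ((0.49352914094924927, -0.004641427658498287), 0.013831160962581635)
 case 572 ((0.5502344965934753, -0.16324478387832642), (0.061957716941833496, 0.14359267055988312), 4.502223968505859) [0.03110402 0.03432692 0.03808178]
 case full 830 ((0.5506076216697693, -0.1615932583808899), (0.06345342844724655, 0.14655017852783203), 5.299704074859619)
 boardtop 485 ((0.5094506740570068, 0.1920420080423355
[... 581 characters left out ...]
75272  0.03662895] ((0.48529335856437683, -0.007204138673841953), 0.012069296091794968)
 peg 0.041 43 [ 0.47715099 -0.01528767  0.04113841] [0.49566569 0.00449551 0.04810527] [ 0.48589883 -0.00670928  0.04425038] ((0.4855763614177704, -0.005794009193778038), 0.01076612900942564)
 case 1215 ((0.5475515127182007, -0.16400659084320068), (0.05754528567194939, 0.1426771879196167), 5.805074691772461) [0.03218491 0.03446179 0.0364377 ]
 case full 1555 ((0.5475788712501526, -0.16427570581436157), (0.05754528567194939, 0.14321814477443695), 5.805074691772461)
 boardtop 547 ((0.5065399408340454, 0.19033406674861908), (0.25829821825027466, 0.021442487835884094), 6.17270565032959) 0.1787807998989447
523
```

carry_out([
  [[0,0,-0.6,0,0,0,-1],[0,0,-0.62,0,0,0,-1],[0,0,0,-0.4,0.85,0,-1],[0,0,0,-0.4,0.85,0,-1],[0,0,0,-0.4,0.85,0,-1],[0,0,0,-0.4,0.85,0,-1],[0,0,0,-0.4,0.85,0,-1],[0,0,0,0,0,0,-1]],
])

```text
time: 0.77
tool_pos: [0.5613, -0.1827, 0.2307]
tool_rot: [0.001, 0.999, 0.05, -0.001]
contact_force: [0.3, 0.4, -0.2]
gripper_width: 0.002
```

```bash
python3 - <<'E'
from plant import state, grab_frame
from h import *
s=state();print(s['tool_pos'],s['tool_rot'])
for n in ['wrist','scene','side']:
    f=grab_frame(n);cv2.imwrite(f'pics/{n}1.png',f['frame'][:,:,::-1]);np.savez(f'{n}1.npz',**f)
    if n=='wrist':
        w,x,y,z=s['tool_rot']
        from scipy.spatial.transform import Rotation as R
        T=np.eye(4);T[:3,:3]=R.from_quat([x,y,z,w]).as_matrix();T[:3,3]=s['tool_pos']
        f['world_from_camera']=T@f['hand_eye']; np.savez('wrist1w.npz',**f)
    P,c=cloud(f)
    for a in [(.54,.61,-.07,.05),(.45,.53,-.07,.05)]:
        Q=box(P,*a,.041,.049); 
        if len(Q)>3: print(n,' peg',len(Q),Q.mean(0), cv2.minEnclosingCircle(Q[:,:2].astype(np.float32)))
    Q=box(P,.49,.62,-.26,-.06,.030,.04)
    if len(Q)>3:print(n,' case',len(Q),cv2.minAreaRect(Q[:,:2].astype(np.float32)))
    Q=box(P,.35,.68,.12,.25,.172,.19)
    if len(Q)>3:print(' boardtop',len(Q),cv2.minAreaRect(Q[:,:2].astype(np.float32)),np.median(Q[:,2]))
E
```

```text
[ 0.56133215 -0.1826816   0.23072684] [ 1.05000217e-03  9.98740627e-01  5.01513173e-02 -9.49722226e-04]
wrist  case 8177 ((0.547052264213562, -0.16405776143074036), (0.056035205721855164, 0.13962364196777344), 5.867794036865234)
scene  peg 30 [0.57215469 0.00552983 0.04472018] ((0.5724374651908875, 0.004290714859962463), 0.010759650729596615)
scene  peg 25 [ 0.48941543 -0.00287097  0.04475068] ((0.49077528715133667, -0.005149862729012966), 0.011819894425570965)
scene  case 573 ((0.5525799989700317, -0.16183623671531677), (0.06389249116182327, 0.1445697396993637), 4.53692626953125)
 boardtop 493 ((0.5117942094802856, 0.19230034947395325), (0.2611241042613983, 0.01819111593067646), 6.241211891174316) 0.17938168572388646
side  peg 38 [0.56725755 0.00117358 0.04469885] ((0.567749559879303, 0.0012893567327409983), 0.010661245323717594)
side  peg 44 [ 0.48567177 -0.00700905  0.04434627] ((0.48652756214141846, -0.005324096418917179), 0.011537675745785236)
side  case 1217 ((0.5472618937492371, -0.16348803043365479), (0.057293329387903214, 0.14272662997245789), 5.737090110778809)
 boardtop 551 ((0.5059700012207031, 0.18834620714187622), (0.25684845447540283, 0.019796371459960938), 6.141872406005859) 0.17862625994571657
```

View pics/wrist1.png

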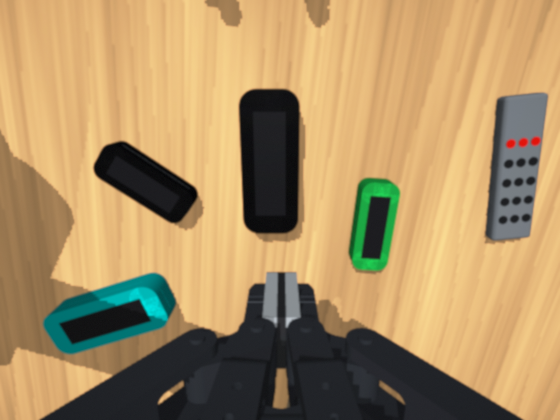

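carry_out([
  [[0,0,-0.09,-0.15,1,0,-1],[0,0,0,-0.15,1,0,-1],[0,0,0,0,0,0.9,-1],[0,0,0,0,0,0.9,-1],[0,0,0,0,0,0.9,-1],[0,0,0,0,0,0.9,-1],[0,0,0,0,0,0.9,-1],[0,0,0,0,0,0.9,-1]],
])

```text
time: 1.58
tool_pos: [0.561, -0.2566, 0.0136]
tool_rot: [-0.0, 0.998, 0.058, 0.0]
contact_force: [0.2, 0.1, 0.6]
gripper_width: 0.0
```

carry_out([
  [[0,0,0,0,0,0,-1],[0,0,0,0,0,0,-1]],
])

```text
time: 1.75
tool_pos: [0.559, -0.2559, 0.0128]
tool_rot: [-0.002, 0.998, 0.058, -0.002]
contact_force: [0.6, 1.4, 1.1]
gripper_width: 0.003
```

```bash
cat >> h.py <<'E'
from scipy.spatial.transform import Rotation as R
UX=np.array([-.107,.9943]);UY=np.array([-.9943,-.107]);O=np.array([.5265,-.002])
def org(p): d=np.array(p)[:2]-O; return np.round([d@UX*1000,d@UY*1000],1)
def look(tag):
    from plant import state, grab_frame
    s=state();print(s['time'],'tcp',s['tool_pos'],'org mm',org(s['tool_pos']),'F',s['contact_force'])
    w,x,y,z=s['tool_rot'];Rm=R.from_quat([x,y,z,w]).as_matrix();print('yaw',np.degrees(np.arctan2(Rm[1,0],Rm[0,0])),'toolz',Rm[:,2])
    for n in ('wrist','side'):
        f=grab_frame(n);cv2.imwrite(f'pics/{n}{tag}.png',f['frame'][:,:,::-1])
        if n=='wrist':
            T=np.eye(4);T[:3,:3]=Rm;T[:3,3]=s['tool_pos'];f['world_from_camera']=T@f['hand_eye']
        np.savez(f'{n}{tag}.npz',**f)
        P,c=cloud(f); g=c.max(1)<75
        P2=P[g]
        Q=P2[(P2[:,2]>.028)&(P2[:,2]<.038)]
        d=Q[:,:2]-O; ox=d@UX; oy=d@UY
        rear=((np.array(s['tool_pos'])[:2]-O)@UX)+.012
        Q=Q[(abs(oy)<.045)&(ox>rear)&(ox<rear+.175)]
        if len(Q)>20:
            r=cv2.minAreaRect(Q[:,:2].astype(np.float32)); print(n,'case',len(Q),r,'org',org(r[0]))
        d=P[:,:2]-O; ox=d@UX; oy=d@UY
        for sg in(1,-1):
            m=(abs(ox)<.02)&(abs(oy-sg*.041)<.02)&(P[:,2]>.038)&(P[:,2]<.05)&~g
            if m.sum()>8:
                q=cv2.minEnclosingCircle(P[m][:,:2].astype(np.float32)); print(n,'peg',m.sum(),'org',org(q[0]),q[1])
E
python3 -c "
from h import *
look('2')"
```

```text
1.75 tcp [ 0.55904972 -0.2558698   0.01284704] org mm [-255.9   -5.2] F [0.58751254 1.41232865 1.05662992]
yaw 6.656729710141718 toolz [-0.00505081  0.00337437 -0.99998155]
wrist case 42671 ((0.5503532886505127, -0.1897342950105667), (0.05573983117938042, 0.08868750929832458), 5.87578821182251) org [-189.2   -3.6]
side case 818 ((0.5467063188552856, -0.16564589738845825), (0.05552753433585167, 0.13742531836032867), 5.9739179611206055) org [-164.9   -2.6]
side peg 52 org [ 0.8 40.6] 0.009757749736309052
side peg 47 org [ -0.4 -42. ] 0.010082398541271687
```

View pics/wrist2.png

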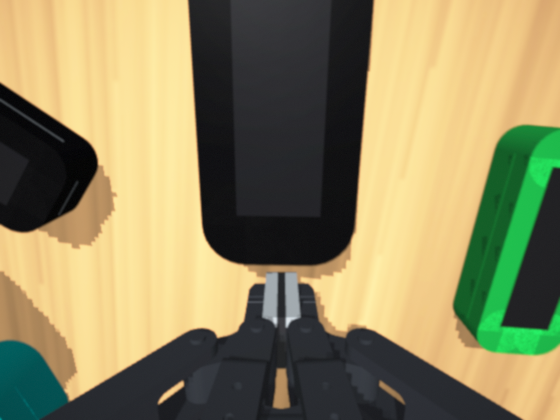

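View pics/side2.png

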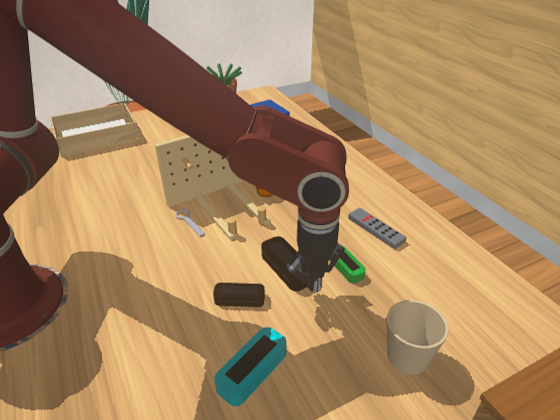

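carry_out([
  [[0,0,0.1,-0.05,0,0,-0.76],[0,0,0,0,0,0,-0.76],[0,0,0,0,-0.1,0,-0.76],[0,0,0,0,-0.15,0,-0.76],[0,0,0,0,-0.2,0,-0.76],[0,0,0,-0.01,-0.2,0,-0.76],[0,0,0,-0.01,-0.2,0,-0.76],[0,0,0,-0.01,-0.2,0,-0.76]],
])

```text
time: 2.52
tool_pos: [0.5528, -0.2162, 0.0155]
tool_rot: [0.0, 0.999, 0.053, 0.0]
contact_force: [1.3, -1.7, 1.2]
gripper_width: 0.118
```

carry_out([
  [[0,0,0,0,0,0,-0.76]],
])

```text
time: 2.6
tool_pos: [0.5522, -0.215, 0.015]
tool_rot: [-0.001, 0.999, 0.053, -0.0]
contact_force: [-0.3, -0.1, -0.7]
gripper_width: 0.117
```

```bash
python3 -c "
from h import *
look('3')"
```

```text
2.6 tcp [ 0.55223224 -0.21497113  0.01495836] org mm [-214.5   -2.8] F [-0.26347729 -0.08389    -0.70209603]
yaw 6.1259471594896935 toolz [-9.27622287e-04  1.18116336e-03 -9.99998872e-01]
wrist case 45243 ((0.5445060729980469, -0.15379996597766876), (0.055600639432668686, 0.09928485006093979), 6.149240016937256) org [-152.9   -1.7]
side case 587 ((0.5417647361755371, -0.1358187198638916), (0.055812180042266846, 0.13531038165092468), 5.572445392608643) org [-134.7   -0.9]
side peg 53 org [ 0.2 39.9] 0.01039190124720335
side peg 46 org [  0.1 -41.1] 0.010219213552772999
```

View pics/wrist3.png

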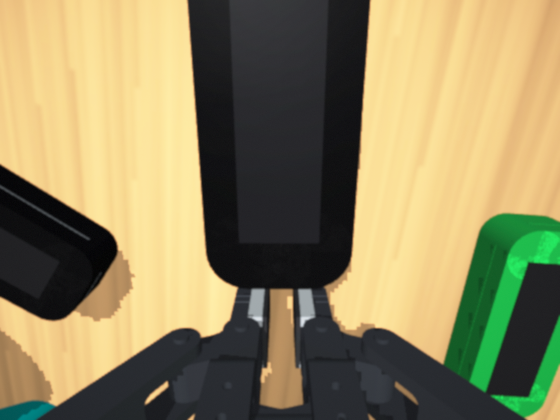

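The case has followed the fingertips straight: its rear end sits centred on both tips at wrist (280,288). I'll carry on to the gate mouth.

carry_out([
  [[0,0,0,0,-0.1,0,-0.76],[0,0,0,0,-0.2,0,-0.76],[0,0,0,-0.01,-0.2,0,-0.76],[0,0,0,-0.01,-0.2,0,-0.76],[0,0,0,0,-0.2,0,-0.76],[0,0,0,0,-0.2,0,-0.76],[0,0,0,0,-0.1,0,-0.76],[0,0,0,0,0,0,-0.76]],
])

```text
time: 3.37
tool_pos: [0.5467, -0.168, 0.0151]
tool_rot: [-0.0, 0.999, 0.053, -0.0]
contact_force: [0.2, 0.5, -0.1]
gripper_width: 0.121
```

```bash
python3 -c "
from h import *
look('4')"
```

```text
3.3667 tcp [ 0.54665082 -0.16803104  0.01513848] org mm [-167.2   -2.3] F [ 0.22320055  0.4559947  -0.10647586]
yaw 6.113144060065251 toolz [-4.81666738e-04  5.91494397e-04 -9.99999709e-01]
wrist case 45130 ((0.5387279987335205, -0.1069125160574913), (0.055557411164045334, 0.09926257282495499), 6.243298053741455) org [-105.6   -0.9]
side case 506 ((0.5352872610092163, -0.0887274518609047), (0.055127475410699844, 0.13552165031433105), 5.253249168395996) org [-87.2   0.5]
side peg 52 org [ 1.  39.9] 0.010439742356538773
side peg 45 org [ -1.1 -41.5] 0.011684512719511986
```

View pics/side4.png

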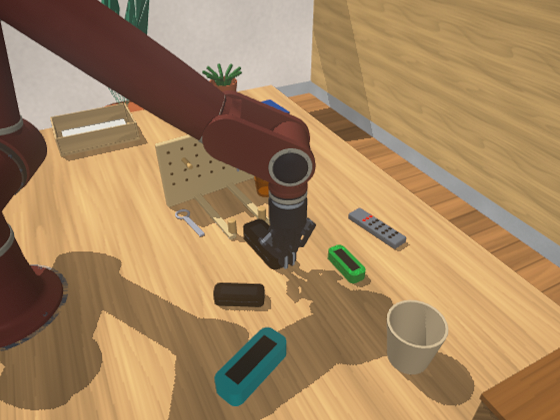

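View pics/wrist4.png

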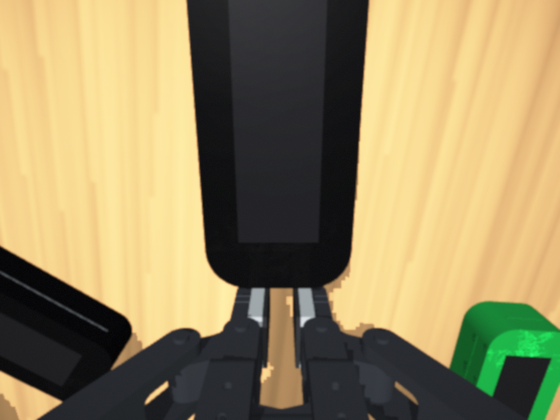

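carry_out([
  [[0,0,0,0,-0.1,0,-0.76],[0,0,0,0,-0.15,0,-0.76],[0,0,0,0,-0.15,0,-0.76],[0,0,0,0,-0.15,0,-0.76],[0,0,0,0,-0.15,0,-0.76],[0,0,0,0,-0.15,0,-0.76],[0,0,0,0,-0.1,0,-0.76],[0,0,0,0,0,0,-0.76]],
])

```text
time: 4.13
tool_pos: [0.5426, -0.1304, 0.0152]
tool_rot: [-0.0, 0.999, 0.053, -0.0]
contact_force: [0.1, 0.4, 1.2]
gripper_width: 0.122
```

```bash
python3 -c "
from h import *
look('5')"
```

```text
4.1333 tcp [ 0.54264632 -0.13040175  0.01516829] org mm [-129.4   -2.3] F [0.08307843 0.3727104  1.1614678 ]
yaw 6.099390254592419 toolz [-4.18693941e-04  6.58150983e-04 -9.99999696e-01]
wrist case 45232 ((0.5344327092170715, -0.06930503994226456), (0.05618646368384361, 0.09922035783529282), 6.120743274688721) org [-67.8  -0.7]
side case 454 ((0.5313576459884644, -0.04942747950553894), (0.055594202131032944, 0.1390780210494995), 5.042713642120361) org [-47.7   0.2]
side peg 51 org [ 0.5 39.7] 0.01152204442769289
```

View pics/side5.png

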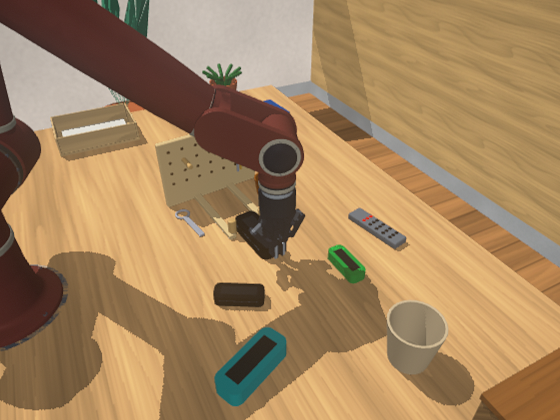

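View pics/wrist5.png

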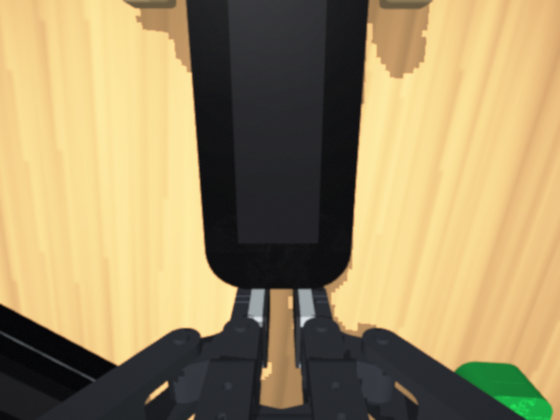

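The nose is through the gate, centred between the rail ends at wrist (177,5) and (380,5), and the force is negligible. Continuing.

carry_out([
  [[0,0,0,0,-0.1,0,-0.76],[0,0,0,0,-0.2,0,-0.76],[0,0,0,0,-0.2,0,-0.76],[0,0,0,0,-0.2,0,-0.76],[0,0,0,0,-0.2,0,-0.76],[0,0,0,0,-0.2,0,-0.76],[0,0,0,0,-0.1,0,-0.76],[0,0,0,0,0,0,-0.76]],
])

```text
time: 4.9
tool_pos: [0.5376, -0.0825, 0.0152]
tool_rot: [-0.0, 0.999, 0.053, -0.0]
contact_force: [-0.0, 0.2, 0.5]
gripper_width: 0.123
```

```bash
python3 -c "
from h import *
look('6')"
```

```text
4.9 tcp [ 0.53758181 -0.08253228  0.01516002] org mm [-81.3  -2.4] F [-0.04610569  0.23989718  0.46526177]
yaw 6.123982439624895 toolz [-3.91267120e-04  5.23152328e-04 -9.99999787e-01]
wrist case 45321 ((0.529278039932251, -0.021507732570171356), (0.05629467964172363, 0.09919705241918564), 5.868709087371826) org [-19.7  -0.7]
wrist peg 3468 org [ 0.8 40.1] 0.010224666446447372
wrist peg 3440 org [  0.7 -41.5] 0.01017662975937128
side case 388 ((0.526954174041748, -0.0020693838596343994), (0.05639868974685669, 0.1381148397922516), 5.993131160736084) org [-0.1 -0.4]
side peg 52 org [ 0.2 41.7] 0.010569548234343529
```

View pics/wrist6.png

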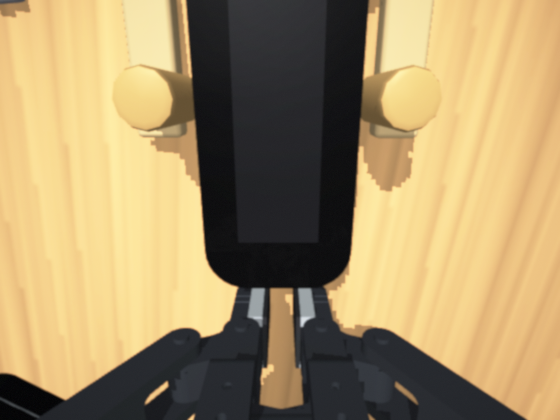

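```bash
python3 - <<'E'
from h import *
f=dict(np.load('wrist6.npz'));T=f['hand_eye'];f['world_from_camera']=T
P,c=cloud(f)
print(len(P))
for z0 in range(-80,10,5):
    m=(P[:,2]*1000>z0)&(P[:,2]*1000<=z0+5)&(P[:,1]>-.0105)&(P[:,1]<.06)&(abs(P[:,0])<.08)
    if m.sum(): print(z0,m.sum(),(P[m].min(0)*1000).round(),(P[m].max(0)*1000).round())
E
```

```text
234268
-80 339 [-58. -10. -77.] [ 57.  -8. -75.]
-75 1262 [-56. -10. -75.] [ 55.  -2. -70.]
-70 801 [-50. -10. -70.] [ 51.  -0. -65.]
-65 649 [-49. -10. -65.] [ 47.   9. -60.]
-60 2699 [-43. -10. -60.] [ 44.  13. -55.]
-55 2494 [-43. -10. -55.] [ 42.  13. -50.]
-50 686 [-39. -10. -50.] [ 38.  12. -45.]
-45 506 [-27. -10. -45.] [ 26.  12. -40.]
-40 689 [-22. -10. -40.] [ 22.  12. -35.]
-35 228 [-19. -10. -35.] [ 18.  11. -30.]
-30 471 [-19. -10. -30.] [ 18.  10. -25.]
-25 347 [-19. -10. -25.] [ 18.  11. -20.]
-20 366 [-19. -10. -20.] [ 18.  12. -15.]
-15 224 [-19.  -8. -15.] [ 18.   1. -10.]
-10 50 [-19.  -7. -10.] [18. 11. -5.]
-5 42 [-6. -2. -5.] [ 5.  9. -1.]
```

Checked the finger width below the peg tops: ±19 mm against the ±31 mm gap, so they will fit.

carry_out([
  [[0,0,0,0,-0.1,0,-0.76],[0,0,0,0,-0.2,0,-0.76],[0,0,0,0,-0.2,0,-0.76],[0,0,0,0,-0.2,0,-0.76],[0,0,0,0,-0.2,0,-0.76],[0,0,0,0,-0.2,0,-0.76],[0,0,0,0,-0.1,0,-0.76],[0,0,0,0,0,0,-0.76]],
])

```text
time: 5.67
tool_pos: [0.5325, -0.0348, 0.0152]
tool_rot: [-0.0, 0.999, 0.053, -0.0]
contact_force: [0.2, 0.0, 0.6]
gripper_width: 0.121
```

```bash
python3 -c "
from h import *
look('7')"
```

```text
5.6667 tcp [ 0.53248815 -0.03481578  0.01517357] org mm [-33.3  -2.4] F [0.22604608 0.0143608  0.62109941]
yaw 6.119699911692305 toolz [-4.25502475e-04  5.70743479e-04 -9.99999747e-01]
wrist case 45391 ((0.5241575241088867, 0.026257511228322983), (0.056053582578897476, 0.09927140176296234), 6.057229518890381) org [28.3 -0.7]
wrist peg 2467 org [ 1.4 39.9] 0.010135510936379433
wrist peg 2459 org [  1.2 -41.4] 0.010112831369042397
side case 332 ((0.5190970301628113, 0.044573500752449036), (0.0547296479344368, 0.13788075745105743), 3.447420835494995) org [47.1  2.4]
side peg 54 org [-0.2 40.2] 0.010766147635877132
```

View pics/wrist7.png

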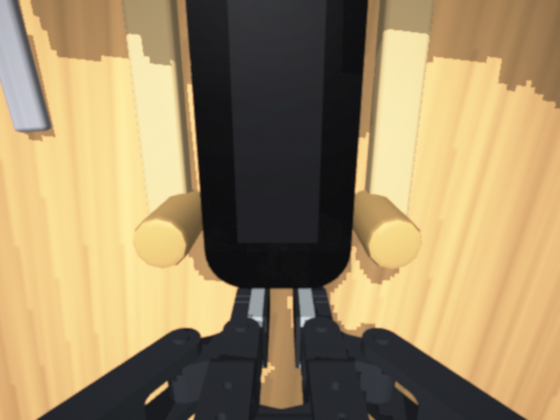

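```bash
python3 -c "
import numpy as np
print(np.load('wrist7.npz')['hand_eye'])"
```

```text
[[ 9.99999889e-01  4.22255605e-04  2.07761838e-04 -3.46142080e-04]
 [-4.66636252e-04  9.46893953e-01  3.21545680e-01 -8.26095447e-02]
 [-6.09539628e-05 -3.21545741e-01  9.46894045e-01 -1.41440430e-01]
 [ 0.00000000e+00  0.00000000e+00  0.00000000e+00  1.00000000e+00]]
```

carry_out([
  [[0,0,0,0,-0.1,0,-0.76],[0,0,0,0,-0.2,0,-0.76],[0,0,0,0,-0.2,0,-0.76],[0,0,0,0,-0.2,0,-0.76],[0,0,0,0,-0.2,0,-0.76],[0,0,0,0,-0.1,0,-0.76],[0,0,0,0,0,0,-0.76]],
])

```text
time: 6.35
tool_pos: [0.5283, 0.0049, 0.0152]
tool_rot: [-0.0, 0.999, 0.053, -0.0]
contact_force: [0.5, -0.2, -0.5]
gripper_width: 0.121
```

```bash
python3 -c "
from h import *
look('8')"
```

```text
6.35 tcp [0.52831721 0.00490872 0.01521894] org mm [ 6.7 -2.5] F [ 0.54624381 -0.15731331 -0.46458145]
yaw 6.123117761046908 toolz [-2.66972733e-04  4.28203846e-04 -9.99999873e-01]
wrist case 45362 ((0.5198951363563538, 0.06598781794309616), (0.056172050535678864, 0.09923618286848068), 6.089823246002197) org [68.3 -0.7]
wrist peg 881 org [ 3.2 40.6] 0.010061168111860752
wrist peg 806 org [  6.6 -36.2] 0.016285467892885208
side case 292 ((0.5146621465682983, 0.08497551083564758), (0.052519600838422775, 0.13796040415763855), 6.4951300621032715) org [87.7  2.5]
side peg 51 org [-0.2 39.5] 0.011329037137329578
side peg 45 org [ -1.1 -40.4] 0.009941224940121174
```

View pics/wrist8.png

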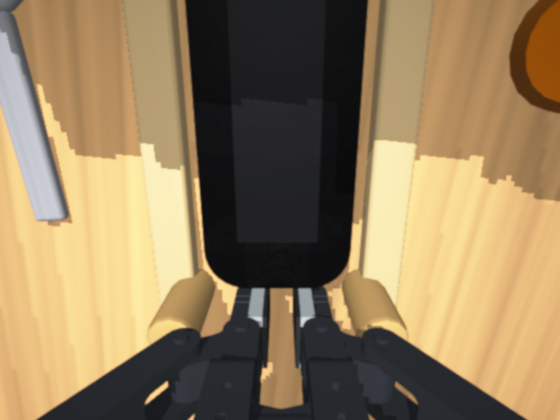

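View pics/side8.png

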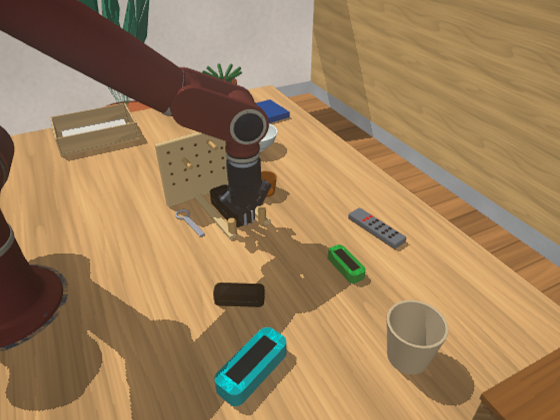

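Case centre is at about 88 mm. I'll push 10 mm more, then back off along the line and lift.

carry_out([
  [[0,0,0,0,-0.1,0,-0.76],[0,0,0,0,-0.1,0,-0.76],[0,0,0,0,-0.06,0,-0.76],[0,0,0,0,0,0,-0.76],[0,0,0,0,0.3,0,-0.76],[0,0,0,0,0.4,0,-0.76],[0,0,0,0,0,0,-0.76]],
])

```text
time: 7.03
tool_pos: [0.531, -0.0161, 0.0156]
tool_rot: [0.001, 0.999, 0.052, 0.0]
contact_force: [0.3, -0.4, -0.4]
gripper_width: 0.119
```

```bash
python3 -c "
from h import *
look('9')"
```

```text
7.0333 tcp [ 0.5309852  -0.01608186  0.01555468] org mm [-14.5  -3. ] F [ 0.26826143 -0.38816396 -0.39831982]
yaw 5.957137745156046 toolz [ 7.19657338e-04 -1.08373487e-03 -9.99999154e-01]
wrist case 34692 ((0.5205630660057068, 0.059705398976802826), (0.05610514432191849, 0.06977002322673798), 5.620509624481201) org [62.  -0.7]
wrist peg 2212 org [ 1.3 40.2] 0.010194708593189716
wrist peg 2198 org [ -0.8 -35.4] 0.016115881502628326
side case 411 ((0.5156108736991882, 0.0937654972076416), (0.05597883462905884, 0.14016780257225037), 4.399138927459717) org [96.4  0.6]
side peg 51 org [ 0.1 39.9] 0.011382948607206345
side peg 15 org [ -5.8 -41.4] 0.007693781517446041
```

carry_out([
  [[0,0,0,0,0,-0.6,-0.76],[0,0,0,0,0,-0.9,-0.76],[0,0,0,0,0.5,-0.9,-0.76],[0,0,0,0,0.5,-0.9,-0.76],[0,0,0,0,0.9,-0.3,-0.76],[0,0,0,0,0.9,0,-0.76],[0,0,0,0,0.9,0,-0.76],[0,0,0,0,0,0,-0.76]],
])

```text
time: 7.8
tool_pos: [0.5466, -0.166, 0.1603]
tool_rot: [0.002, 0.999, 0.05, 0.001]
contact_force: [-0.1, 0.4, 0.1]
gripper_width: 0.119
```

```bash
python3 - <<'E'
from h import *
look('10')
from plant import grab_frame
f=grab_frame('scene');np.savez('scene10.npz',**f);cv2.imwrite('pics/scene10.png',f['frame'][:,:,::-1])
for n in('wrist','side','scene'):
    f=dict(np.load(n+'10.npz'));P,c=cloud(f);d=P[:,:2]-O;ox=d@UX;oy=d@UY
    Q=P[(c.max(1)<75)&(abs(oy)<.036)&(ox>0)&(ox<.18)&(P[:,2]>.028)&(P[:,2]<.038)]
    if len(Q)>10:
        r=cv2.minAreaRect(Q[:,:2].astype(np.float32));print(n,len(Q),r,org(r[0]),np.median(Q[:,2]))
a=dict(np.load('scene0.npz'))['frame'].astype(int);b=dict(np.load('scene10.npz'))['frame'].astype(int)
cv2.imwrite('pics/diff.png',np.clip(abs(a-b).sum(2),0,255).astype(np.uint8))
E
```

```text
7.8 tcp [ 0.54657602 -0.1659696   0.16032947] org mm [-165.2   -2.4] F [-0.07211567  0.38295791  0.12859454]
yaw 5.77879088867914 toolz [ 0.00181946 -0.00299921 -0.99999385]
side peg 53 org [ 0.4 40.7] 0.012129310518503189
side peg 48 org [  0.7 -41.2] 0.01055748201906681
side 746 ((0.5164523720741272, 0.09249109029769897), (0.057391852140426636, 0.14080652594566345), 6.569522380828857) [95.  -0.1] 0.03455739057813745
scene 473 ((0.5206835865974426, 0.07789893448352814), (0.062108684331178665, 0.1077931746840477), 6.377591133117676) [80.1 -2.8] 0.03432898403265505
```

View pics/wrist10.png

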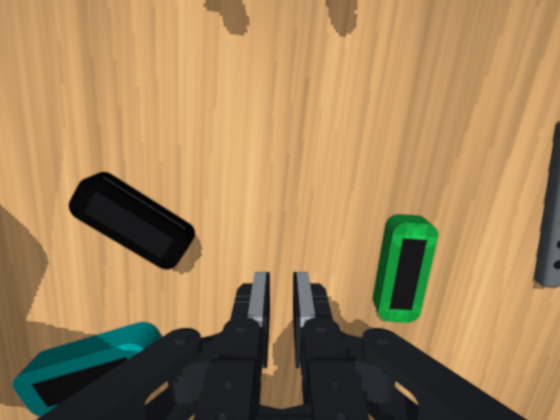

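View pics/scene10.png

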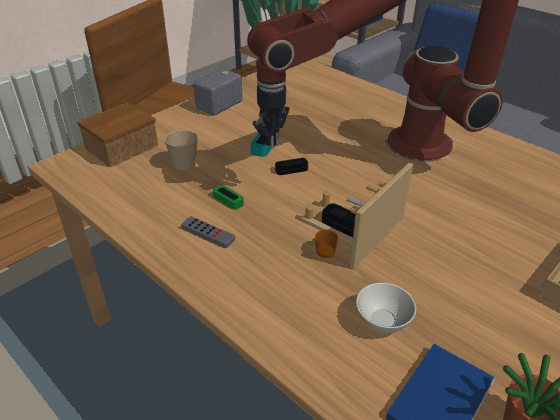

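View pics/diff.png

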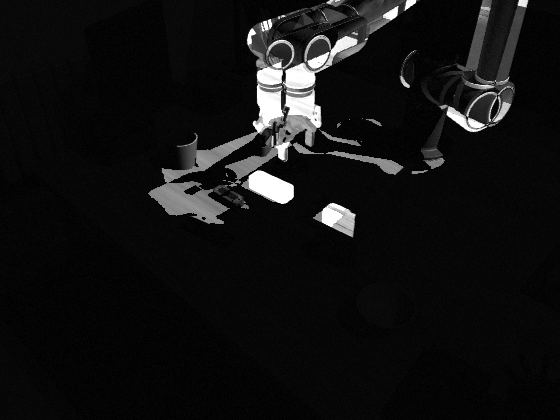

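```bash
python3 -c "
from plant import ticket
print(ticket.job_done())"
```

```text
the job is handed in; nothing more can be done
None
```

The black glasses case is now in the bay behind the pegs. I pushed it flat through the gap with the fingertips opened about 10 mm, backed off along the same line, lifted the hand clear and handed the job in at about 8 s.

- **Case position:** the side camera puts its centre at organiser x ≈ 95 mm (needed 79–118) and y ≈ 0 mm. It is within about 0.5° of the bay axis, and its top is at 34.5 mm, so it lies flat. The fingertip travel gives x ≈ 98 mm.
- **Halfway point:** with the case in the gap, it measured x ≈ 0 mm and y ≈ −0.5 mm. Forces read between moves stayed under about 3 N.
- **Bystanders:** comparing the first and last scene pictures shows only the arm, its shadows and the case changed. I did not measure each bystander's position separately.
- **Disagreement:** the scene camera gave x ≈ 80 mm and y ≈ −3 mm. It saw only 108 mm of the case's length because the board hides the far end, so I discounted it. I took no wrist-camera reading of the final position, as the case was out of its view by then.

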